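# Clear the scraper off the parts tray and tip the nuts into the corner by the engine

## Robot

A 7-joint arm with a two-finger parallel gripper is mounted at the origin on the work surface. World frame = base frame: x ahead of the robot, y to its left, z up, the work surface at z = 0. Lengths are in m, angles in rad, forces in N, time in s.
With the tool pointing down it reaches from about 0.4 to 0.875 m from the base axis. Payload 19.3 kg.
Tool frame: the origin (TCP) lies at the very end of the fingers, on their centre line; the grasp point (between the pads) lies 19 mm behind it; z points along the fingers, y is the line along which they close (so a half turn about z gives the same grasp; the last joint's range is limited). The gripper opens to 85 mm and grips with 20 to 120 N. Pads are 22 mm wide; open, the fingers measure 114 mm over their backs; the gripper's body (76 mm by 85 mm) begins 54 mm behind the grasp point. The pads swing forward as they close: fully open they stand 13 mm farther back than shut.
Start: joints at [1.034, 0.521, -0.036, 1.599, 0.021, 1.021, -0.113], TCP at [0.281, -0.558, 0.231] pointing down, gripper open.
Joint ranges: [-2.91, 2.91], [-0.3, 2.13], [-1.5, 1.42], [0.17, 2.43], [-1.26, 4.41], [0.16, 1.93], [-2.52, 2.52]. Speed limits (rad/s): [1.89, 1.89, 2.39, 2.39, 3.01, 3.01, 3.01].

## Interface

Orientations are given as [roll, pitch, yaw] about the fixed x, y, z axes, in that order (R = Rz(yaw) Ry(pitch) Rx(roll)).
In Python, from workcell import monitor, viewer, bot gives the robot as it stands.
- The arm moves only by the tool move_arm, never from a script. Its arguments are lists of equal length, an entry for each row: "gripper": the opening, from 0 (shut) to 1 (fully open); "linear": the shift along the tool's x, y, z in cm, a list of three; "twist": the turn about the tool's z in degrees. A call has 1 to 8 rows; each row shifts and turns the commanded pose from where the row before left it, along the tool's axes as they then stand; what a row does not reach is not made up. A row lasts 1/10 s, in which the tool goes at most 50 mm and 8.59 degrees, less where a joint would pass 70% of its speed; a pose out of reach is approached as far as the arm can. A call with a gripper value outside its range is refused whole. The fingers move at their own pace and stop on an object; "squeeze" is the grip in N (left out, the last holds). Time passes only in rows, so rows that do not move let the fingers close. It gives the time, the measured TCP pose, the force, the opening and the grip force at its end, in the units of the state.
- monitor.observe(): the state, without advancing time (a new reading comes with each control period).
- viewer.grab_frame(name): name is "scene" or "top" or "wrist"; returns a dict with "img" (420x560x3 uint8, red, green, blue), "K" (3x3 intrinsics, pixels), "eye" and "rotation" of the camera in the world. Camera axes: x right, y up, looking along -z (the intrinsics and any distortion apply to the point x, -y, -z); pixel columns grow to the right and rows downward; lengths in m; the calibration is good to about 2 mm. A picture is of the moment at which its call begins. There is no depth.
- bot.job_done(): hands the job in; it is judged then, once.
The state is a dict: "clock": time; "qpos": joint angles; "qd": joint speeds; "joint_efforts": joint torques, N m; "position": TCP position; "tool_rot": TCP orientation; "force": force on the tool from outside, world axes, zero at the start; "moment": the same for the moment, N m; "grip_width": finger opening in m; "finger_force": force on a finger pad.
Only numpy, scipy, OpenCV 4.12 (cv2) and the standard library are available. Lean on these libraries where they do the work, as an engineer would, in place of code of your own. Each camera call takes 0.05 s, during which the arm holds its last target. There are 200 camera calls.

## Task

A gasket scraper has been left lying across the green parts tray: slide it blade first, fully home, into the empty slot of the wooden tool block and let go of it. Then take the tray by its rim and tip it so that all four loose nuts slide together into the far corner on the engine block's side (the tray's corner nearest the engine), ready to be picked out for it. Finish while still holding the tray tipped and still like that, resting on nothing but the bench, with every other thing left where it was.

Things in the scene. Friction and masses are not known exactly. Their poses are not given: they have to be found in the camera images.
- tray: parts tray, green plastic, 180 mm (x) by 260 mm (y) over the rim, 60 mm high, 0.3 to 0.45 kg, loose. Upright walls 4 mm thick; the rim on top is 10 mm wide, 14 mm deep, flush with the wall inside, standing out 6 mm outside. Inside 160 x 240 mm, floor 4 mm thick. Origin: centre of its underside; x to its far wall (away from the robot), y to its left wall, z up
- rim_near (a point): top of the middle of the rim of the tray's near wall (its -x wall, on the robot's side), midway across the 10 mm width of the rim
- corner_left (a point): the inside far left corner of the tray, on the floor of the tray (tray frame x +80, y +120, z +4 mm)
- corner_right (a point): the inside far right corner of the tray, on the floor of the tray (tray frame x +80, y -120, z +4 mm)
- nut1: one of the four loose steel flange nuts in the tray, 24 mm across the flange, 12.5 mm high, oily: friction on the tray 0.2 to 0.28, so that it starts to slide where the floor slopes by 12 to 16 degrees, and rubs along the walls too. Origin: centre of its underside
- nut2: one of the four loose steel flange nuts in the tray, 24 mm across the flange, 12.5 mm high, oily: friction on the tray 0.2 to 0.28, so that it starts to slide where the floor slopes by 12 to 16 degrees, and rubs along the walls too. Origin: centre of its underside
- nut3: one of the four loose steel flange nuts in the tray, 24 mm across the flange, 12.5 mm high, oily: friction on the tray 0.2 to 0.28, so that it starts to slide where the floor slopes by 12 to 16 degrees, and rubs along the walls too. Origin: centre of its underside
- nut4: one of the four loose steel flange nuts in the tray, 24 mm across the flange, 12.5 mm high, oily: friction on the tray 0.2 to 0.28, so that it starts to slide where the floor slopes by 12 to 16 degrees, and rubs along the walls too. Origin: centre of its underside
- scraper: gasket scraper, 225 mm, 0.14 kg, lying across the tray's near and far rims, blade away from the robot. Underside flat throughout: wooden handle 24 mm wide, 18 thick (x -112 to +17), ferrule 20 wide, 16 thick (to +32), steel blade 36 wide, 3 thick (to +112). Origin: centre of the underside; x along it to the blade, y across, z up
- scraper_grip (a point): point in the middle of the thickness of the scraper's handle, near the tool's centre of mass (scraper frame x -15, z +9 mm)
- scraper_tip (a point): middle of the blade's front edge (scraper frame x +112.5, z +1.5 mm)
- tool_block: fixed wooden block left of the tray, 140 mm wide, 42 thick, 120 long, sloping 25 degrees, with two slots; a file fills the one at y +68 (handle 25 thick, 109 long). Origin: centre of the empty slot's mouth, 88 mm above the bench; x straight into the slot (25 degrees below level), y along its width, z up square to both. Slot 46 wide, 10 high, 100 deep; blade home: ferrule at the face, tip 80 deep
- engine: grey two-cylinder engine block on wooden chocks at the back of the bench, left or right, about 170 x 250 mm and 240 mm high with its studs, fixed. Origin: middle of its front at bench level
- toolbox: grey steel toolbox at the other end of the back of the bench, 175 x 300 mm, 210 mm high, fixed. Origin: middle of its front at bench level
- spray_can: white and dark spray can, 64 mm across, 201 mm high with its nozzle, standing upright; loose bystander. Origin: centre of its underside
- oil_bottle: green glass bottle, 64 mm across, 200 mm high, standing upright; loose bystander. Origin: centre of its underside
- clutch_ring: flat dark steel ring, 110 mm across, 10 mm thick; loose bystander. Origin: centre of its underside
- torch: red and black hand lamp lying on the bench, 150 mm long, 44 mm high; loose bystander. Origin: centre of its underside
- spanner: spanner lying flat, 190 mm long; loose bystander. Origin: centre of its underside
- small_tray: small empty green tray, 110 x 150 x 45 mm, the same plastic as the parts tray; loose bystander. Origin: centre of its underside
Not all that is in view belongs to the job. Leave any purple look-alike of the scraper alone.

How it is judged:
On the way, in this order (a step that is already met when the one before it is completed fails the run):
1. the scraper is fully in the empty slot of the tool block and let go (x of scraper_tip in the frame of tool_block between 0.068 and 0.102 m and distance between scraper and tool_block below 0.055 m and angle between the x axis of scraper and the x axis of tool_block, either way round below 0.15 rad and contact force between the fingers and scraper below 0.1 N and linear speed of scraper below 0.03 m/s), for 0.2 s.
2. the tray is held by the gripper and tipped (angle between tray's own z axis and vertical above 0.209439 rad and contact force between the fingers and tray above 1 N), for 0.2 s.
At the end, for the whole second after the job is handed in: Scraper let go in the empty slot, tip 68 mm or more deep, in line within 0.15 rad. Tray held by the gripper, still, tipped 12 to 45 degrees, touching no other thing; all four nuts still, each within 100 mm of the far inside corner on the engine's side (all of step 2 and x of scraper_tip in the frame of tool_block between 0.068 and 0.102 m and distance between scraper and tool_block below 0.055 m and angle between the x axis of scraper and the x axis of tool_block, either way round below 0.15 rad and contact force between the fingers and scraper below 0.1 N and ((y of engine in the frame of tray above 0 m and distance between each of nut1, nut2, nut3, nut4 and corner_left below 0.1 m) or (y of engine in the frame of tray below 0 m and distance between each of nut1, nut2, nut3, nut4 and corner_right below 0.1 m)) and angle between tray's own z axis and vertical below 0.785397 rad and linear speed of each of tray, nut1, nut2, nut3, nut4 below 0.02 m/s and angular speed of tray below 0.1 rad/s and contact force between tray and tool_block below 0.3 N and contact force between tray and engine below 0.3 N and contact force between tray and toolbox below 0.3 N and contact force between tray and scraper below 0.3 N and contact force between tray and spray_can below 0.3 N and contact force between tray and oil_bottle below 0.3 N and contact force between tray and clutch_ring below 0.3 N and contact force between tray and torch below 0.3 N and contact force between tray and spanner below 0.3 N and contact force between tray and small_tray below 0.3 N); the arm keeps its last pose, push and grip.
It fails at once if a bystander is moved more than 30 mm (distance of any of spray_can, oil_bottle, clutch_ring, torch, spanner, small_tray from where it was at the start of the episode above 0.03 m).
It fails at once if the tray is tipped over by more than 60 degrees (angle between tray's own z axis and vertical above 1.0472 rad).
It also fails if it takes over 72 s, if anything falls off the work surface, if the arm or the gripper's body presses on something with over 40 N, if the wrist force passes 120 N, or if a joint passes its speed limit or range.

## Working session

There is one attempt and no reset: what is moved stays moved. The work goes in short steps, Python scripts to look and compute and a tool call to move; the robot and the scene stay as the last step left them, time stands still between calls to the robot, and variables do not carry over. Pictures are saved under pics/ and viewed, at most 10 in all, crops included, and the job is handed in when it is done.

Besides the shell and the picture viewer there is one more tool, called after ">>>" in YAML: its name, and indented under it one key for each argument. move_arm: Moves the arm, as the interface text tells. Its arguments: {"type":"object","properties":{"gripper":{"type":"array"},"linear":{"type":"array"},"twist":{"type":"array"},"squeeze":{"type":"number"}},"required":["gripper","linear","twist"]}

```bash
mkdir -p pics; ls
cat > h.py <<'E'
import numpy as np, cv2
from workcell import monitor, viewer, bot
def grab(n,f):
    d=viewer.grab_frame(n); np.savez('pics/'+f+'.npz',**{k:np.array(v) for k,v in d.items()})
    cv2.imwrite('pics/'+f+'.png',d['img'][:,:,::-1]); return d
def load(f): return dict(np.load('pics/'+f+'.npz',allow_pickle=True))
def ray(d,u,v):
    p=np.linalg.inv(d['K'])@[u,v,1]; return d['rotation']@[p[0],-p[1],-p[2]]
def atz(d,u,v,z):
    r=ray(d,u,v); e=np.array(d['eye']); return e+r*(z-e[2])/r[2]
def proj(d,P):
    c=np.array(d['rotation']).T@(np.array(P)-d['eye']); q=d['K']@[c[0],-c[1],-c[2]]; return q[:2]/q[2]
def crop(f,g,x0,y0,x1,y1,s):
    im=cv2.imread('pics/'+f+'.png')[y0:y1,x0:x1]; cv2.imwrite('pics/'+g+'.png',cv2.resize(im,None,fx=s,fy=s,interpolation=cv2.INTER_CUBIC))
E
python3 - <<'E'
from h import *
print(monitor.observe())
a=grab('top','top0');b=grab('scene','scene0')
for d in(a,b):print(d.keys(),d['K'],d['eye'],d['rotation'])
im=np.vstack([cv2.imread('pics/top0.png')]);cv2.imwrite('pics/t.png',cv2.resize(im,(800,600)))
cv2.imwrite('pics/s.png',cv2.resize(cv2.imread('pics/scene0.png'),(800,600)))
E
```

```text
pics
{'clock': 0.0, 'qpos': array([ 1.03377671,  0.52202141, -0.03631589,  1.59999167,  0.02120423,
        1.02108691, -0.11280852]), 'qd': array([-0.00129734,  0.00011831, -0.00141693,  0.00020267, -0.00062741,
        0.00052911, -0.00032686]), 'joint_efforts': array([-3.01493848e-03, -9.27135587e+01,  1.97840519e+00, -3.69940174e+01,
        1.76974945e-02,  8.25312920e-03, -4.16016746e-05]), 'position': array([ 0.28109341, -0.5578546 ,  0.23072709]), 'tool_rot': array([-3.14047391e+00,  8.87117069e-05,  4.66793114e-01]), 'force': array([-0.62843923,  0.12369681,  0.59938412]), 'moment': array([-0.03240577,  0.01842237, -0.0375646 ]), 'finger_force': 0.0, 'grip_width': 0.08508796190028552}
dict_keys(['img', 'K', 'eye', 'rotation']) [[528.7427278    0.         272.29653138]
 [  0.         528.7427278  206.24074702]
 [  0.           0.           1.        ]] [ 0.4254808  -0.03089476  1.39565872] [ 0.05422247 -0.00299901 -1.57711466]
dict_keys(['img', 'K', 'eye', 'rotation']) [[418.78345149   0.         272.98826582]
 [  0.         418.78345149 216.52644725]
 [  0.           0.           1.        ]] [1.35604693 0.34387076 0.91082425] [0.85844712 0.02037488 1.98215885]
```

View pics/t.png

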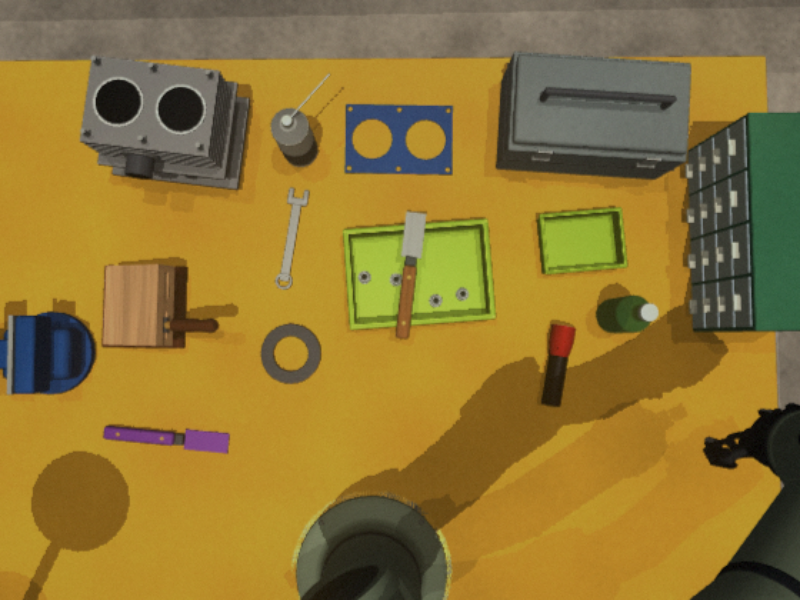

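View pics/s.png

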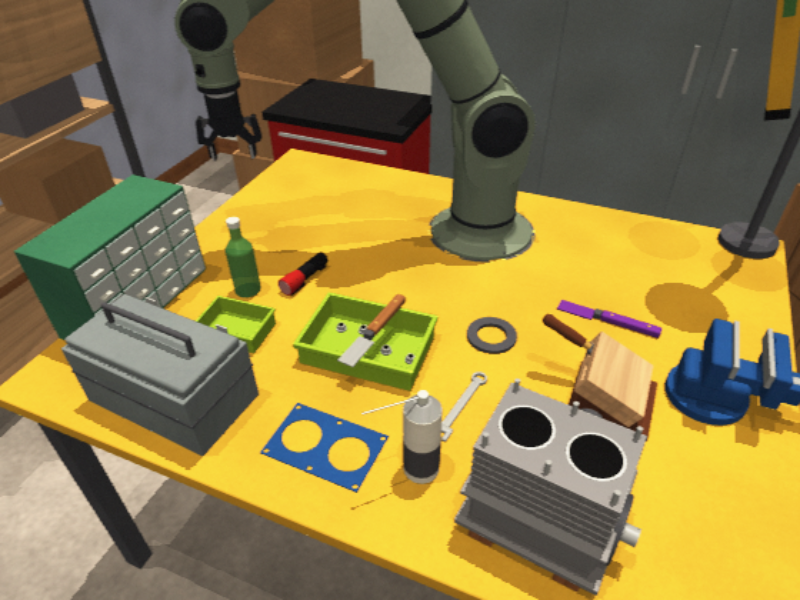

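The top view shows the tray at about (420,270), the scraper with a wooden handle at (408,275), the block at (145,305) with its mouth facing right (-y), the engine top left (+y side) and the toolbox top right.

Things that could be taken for the scraper: wooden-handled at (408,275) and purple at (167,438). I choose the wooden one lying across the tray. For the tray: the big one at (420,270) and the small empty one at (582,240). I choose the big one.

```bash
python3 - <<'E'
s=open('h.py').read()
s=s.replace("import numpy as np, cv2","import numpy as np, cv2\nfrom scipy.spatial.transform import Rotation as Ro")
s=s.replace("    d=viewer.grab_frame(n);","    d=dict(viewer.grab_frame(n)); d['rotation']=Ro.from_euler('xyz',d['rotation']).as_matrix();")
open('h.py','w').write(s)
E
python3 - <<'E'
from h import *
d=grab('top','top1'); grab('scene','scene1')
print(proj(d,[.5,0,0]),proj(d,[.5,.3,0]))
crop('top1','c1',230,135,360,245,6)
crop('top1','c2',60,170,190,260,6)
crop('scene1','c3',360,200,480,310,6)
E
```

```text
[258.84640273 206.77809008] [145.25634657 207.47661174]
```

View pics/c1.png

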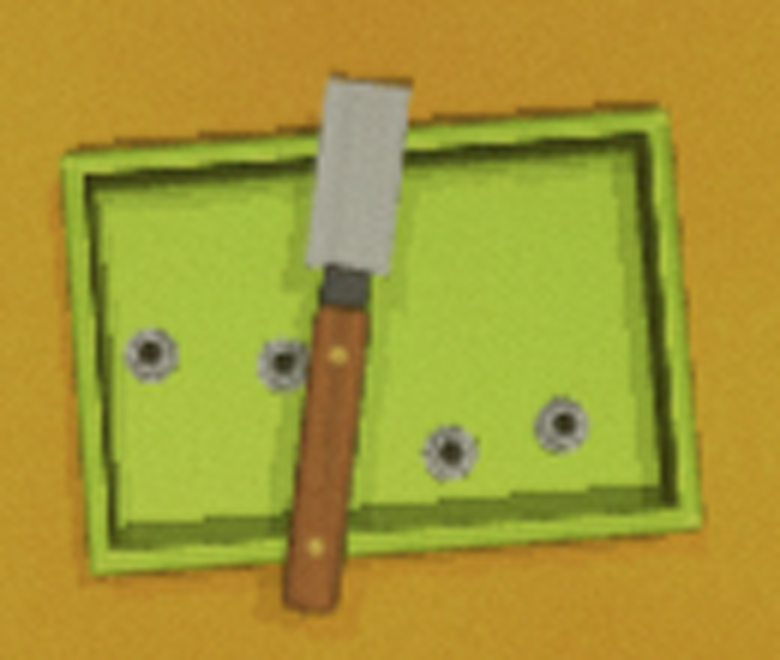

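View pics/c2.png

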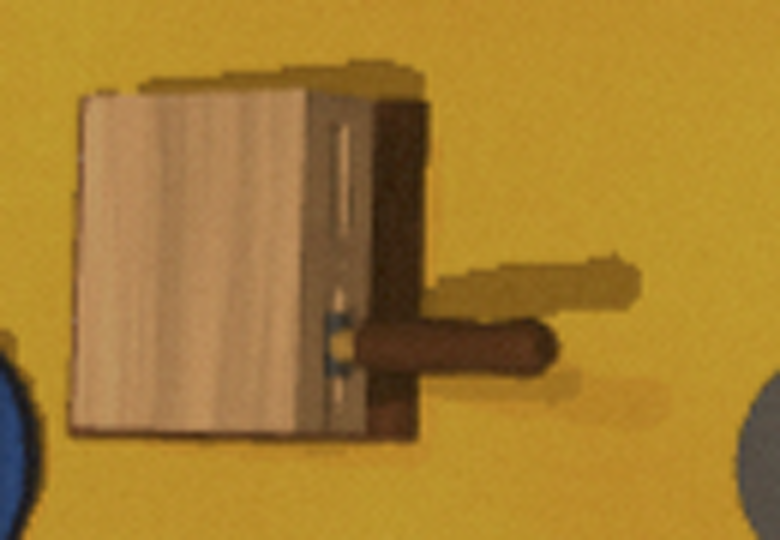

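View pics/c3.png

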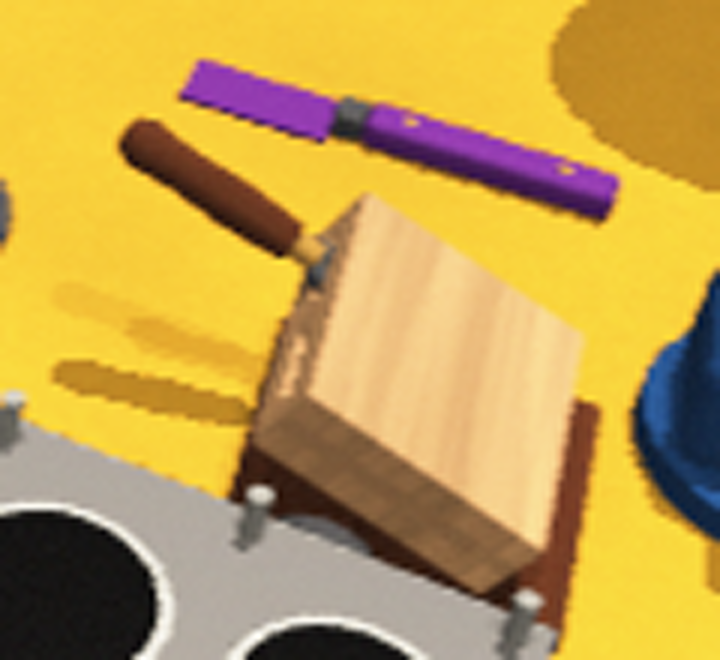

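Crop 1 shows the scraper from tip (370,80) to handle end (310,608), tray rim corners (65,152), (665,108), (700,522), (95,572), and four nuts. It is the right scraper (wood and steel). Crops 2 and 3 show the empty slot centred at (343,180) in the face, with the file below it. Next I fit the poses.

```bash
cat > fit.py <<'E'
from h import *
from scipy.optimize import least_squares
t=load('top1');s=load('scene1')
def px(p,o): return (np.array(p)+.5)/6-.5+np.array(o)
T=lambda p:px(p,(230,135))
def fit(obs,x0,pitch=0):
    def f(x):
        R=Ro.from_euler('ZY',[x[3],pitch]).as_matrix()
        return np.concatenate([proj(d,R@np.array(P)+x[:3])-u for d,P,u in obs]+[[ (x[2]-x0[2])*2000]])
    r=least_squares(f,x0); print(np.round(r.x,4),'yawdeg',np.degrees(r.x[3]).round(2),'res',np.round(r.fun,1)); return r.x
print('tray');tr=fit([(t,P,T(u)) for P,u in [((.09,.13,.06),(65,152)),((.09,-.13,.06),(665,108)),((-.09,-.13,.06),(700,522)),((-.09,.13,.06),(95,572))]],[.5,0,0,0])
print('scr');sc=fit([(t,P,T(u)) for P,u in [((.112,.018,.003),(330,80)),((.112,-.018,.003),(411,86)),((-.112,.012,.018),(284,602)),((-.112,-.012,.018),(335,610))]],[.5,0,.06,0])
B=lambda p:px(p,(60,170)); S=lambda p:px(p,(360,200))
print('block');fit([(t,P,B(u)) for P,u in [((0,0,0),(343,180)),((0,-.036,.021),(307,92)),((0,.104,.021),(297,432)),((0,-.036,-.021),(372,100)),((0,.104,-.021),(366,437))]]+
 [(s,P,S(u)) for P,u in [((0,.104,.021),(370,195)),((0,-.036,.021),(312,398)),((.12,.104,.021),(583,345)),((.12,-.036,.021),(545,548)),((0,-.036,-.021),(262,435))]],[.5,.4,.088,1.57],np.radians(25))
for n,u in dict(n1=(150,354),n2=(284,363),n3=(450,452),n4=(562,425)).items(): print(n,atz(t,*T(u),.016).round(3))
R=Ro.from_euler('z',sc[3]).as_matrix(); print('grip',R@[-.015,0,.009]+sc[:3])
E
python3 fit.py
```

```text
tray
[ 5.367e-01 -8.850e-02 -1.000e-04  7.110e-02] yawdeg 4.07 res [-1.1 -0.3  0.8 -0.8  1.   0.7 -0.8  0.4 -0.1]
scr
[ 0.5342 -0.0708  0.06   -0.1245] yawdeg -7.13 res [-0.3 -0.6  0.3  0.  -0.6  0.4  0.5  0.2 -0. ]
block
[0.5147 0.3529 0.0879 1.5495] yawdeg 88.78 res [-1.2  0.3 -0.7 -0.3 -0.8  0.4  0.1 -0.1 -0.6 -0.5 -0.5 -0.8 -0.6 -0.6
  0.1 -1.8 -0.1  0.6 -1.9  1.1 -0.3]
n1 [0.534 0.011 0.016]
n2 [ 0.529 -0.048  0.016]
n3 [ 0.49  -0.12   0.016]
n4 [ 0.502 -0.169  0.016]
grip [ 0.51926866 -0.06890302  0.06898869]
```

>>> move_arm:
  gripper: [1, 1, 1, 1, 1, 1, 1, 1]
  linear:
    - [0, 0, -1.2]
    - [0, 0, -1.2]
    - [0, 0, -1.2]
    - [0, 0, -1.2]
    - [1.46, -4.2, 0]
    - [1.46, -4.2, 0]
    - [1.46, -4.2, 0]
    - [1.46, -4.2, 0]
  twist: [8.5, 8.5, 8.5, 8.3, 0, 0, 0, 0]
  squeeze: 40

```text
clock: 1.0
position: [0.3603, -0.3969, 0.2793]
tool_rot: [-3.142, -0.0, -0.123]
force: [1.0, -0.6, 0.0]
grip_width: 0.0855
finger_force: 0.0
```

```bash
cat >> h.py <<'E'
def go(target=None,yaw=None):
    o=monitor.observe(); p=o['position']; w=o['tool_rot']; R=Ro.from_euler('xyz',w)
    print('t',o['clock'].__round__(2),'pos',p.round(4),'rpy',np.degrees(w).round(2),'F',o['force'].round(1),'grip',round(o['grip_width'],4),o['finger_force'])
    y=w[2] if yaw is None else np.radians(yaw)
    if target is not None: print('lin cm (after twist)',(Ro.from_euler('xyz',[np.pi,0,y]).inv().apply(np.array(target)-p)*100).round(2),'twist',round(np.degrees(w[2]-y),2))
    return o
E
python3 -c "
from h import *
go([.5193,-.0689,.28],-7.13)"
```

```text
t 1.0 pos [ 0.3603 -0.3969  0.2793] rpy [-180.     -0.     -7.06] F [ 1.  -0.6  0. ] grip 0.0855 0.0
lin cm (after twist) [ 11.71 -34.52  -0.07] twist 0.07
```

>>> move_arm:
  gripper: [1, 1, 1, 1, 1, 1, 1, 1]
  linear:
    - [1.46, -4.3, 0]
    - [1.46, -4.3, 0]
    - [1.46, -4.3, 0]
    - [1.46, -4.3, 0]
    - [1.46, -4.3, 0]
    - [1.46, -4.3, 0]
    - [1.46, -4.3, 0]
    - [1.4, -4.3, 0]
  twist: [0, 0, 0, 0, 0, 0, 0, 0]

```text
clock: 1.8
position: [0.5179, -0.0697, 0.2794]
tool_rot: [3.142, -0.0, -0.123]
force: [0.1, -0.9, -0.3]
grip_width: 0.0853
finger_force: 0.0
```

>>> move_arm:
  gripper: [1, 1, 1]
  linear:
    - [0, 0, 4]
    - [0, 0, 4]
    - [0, 0, 2]
  twist: [0, 0, 0]

```text
clock: 2.1
position: [0.5161, -0.071, 0.1765]
tool_rot: [3.141, 0.003, -0.122]
force: [0.7, -1.3, 0.2]
grip_width: 0.0852
finger_force: 0.0
```

```bash
python3 -c "
from h import *
go([.5193,-.0689,.05],-7.13)
d=grab('wrist','w0')
for x in(-.112,.032,.112):
  print(proj(d,Ro.from_euler('z',-.1245).apply([x,0,.0])+[.5342,-.0708,.063]))
"
```

```text
t 2.1 pos [ 0.5161 -0.071   0.1765] rpy [179.99   0.18  -7.01] F [ 0.7 -1.3  0.2] grip 0.0852 0.0
lin cm (after twist) [ 0.29 -0.25 12.65] twist 0.12
[278.02516843 305.15491085]
[277.83021555 138.62393182]
[277.68901546  18.00920222]
```

View pics/w0.png

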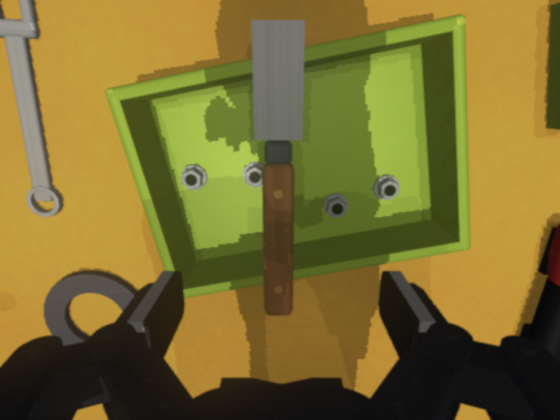

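The wrist view shows the scraper's tip at (278,20), where the fit predicted (278,18), so the pose is good. Descending to grasp.

>>> move_arm:
  gripper: [1, 1, 1, 1, 1, 0.2, 0.2, 0.2]
  linear:
    - [0.2, -0.2, 4]
    - [0, 0, 4]
    - [0, 0, 3]
    - [0.05, 0, 1.6]
    - [0, 0, 0]
    - [0, 0, 0]
    - [0, 0, 0]
    - [0, 0, 0]
  twist: [0, 0, 0, 0, 0, 0, 0, 0]
  squeeze: 30

```text
clock: 2.95
position: [0.5208, -0.0699, 0.0545]
tool_rot: [-3.141, -0.002, -0.123]
force: [-0.2, 0.2, 0.4]
grip_width: 0.044
finger_force: 0.0
```

>>> move_arm:
  gripper: [0, 0, 0, 0, 0, 0, 0, 0]
  linear:
    - [0, 0, 0]
    - [0, 0, 0]
    - [0, 0, -1]
    - [0, 0, -2]
    - [0, 0, -3]
    - [0, 0, -3]
    - [0, 0, -3]
    - [0, 0, 0]
  twist: [0, 0, 0, 0, 0, 0, 0, 0]

```text
clock: 3.75
position: [0.5218, -0.07, 0.1774]
tool_rot: [-3.141, -0.006, -0.123]
force: [0.3, 0.4, -0.8]
grip_width: 0.0233
finger_force: 29.9
```

>>> move_arm:
  gripper: [0, 0, 0, 0, 0, 0, 0, 0]
  linear:
    - [0, 0, 0]
    - [0, 0, 0]
    - [0, 0, 0]
    - [0, 0, 0]
    - [0, 0, 0]
    - [0, 0, 0]
    - [0, 0, 0]
    - [0, 0, 0]
  twist: [-8.4, -8.4, -8.4, -8.4, -8.4, -8.4, -8.4, -8.4]

```text
clock: 4.55
position: [0.5198, -0.0698, 0.1731]
tool_rot: [-3.141, 0.0, 1.056]
force: [-0.2, -0.6, -1.5]
grip_width: 0.0236
finger_force: 29.8
```

>>> move_arm:
  gripper: [0, 0, 0, 0, 0]
  linear:
    - [0, 0, 0]
    - [0, 0, 0]
    - [0, 0, 0]
    - [0, 0, 0]
    - [0, 0, 0]
  twist: [-8.4, -8.4, -8.4, -3.5, 0]

```text
clock: 5.05
position: [0.5198, -0.07, 0.1731]
tool_rot: [-3.141, -0.0, 1.551]
force: [0.0, 0.3, -2.1]
grip_width: 0.0236
finger_force: 29.8
```

```bash
python3 -c "
from h import *
go([.5114,.1969,.18],88.78)
"
```

```text
t 5.05 pos [ 0.5198 -0.07    0.1731] rpy [-1.7996e+02 -1.0000e-02  8.8890e+01] F [ 0.   0.3 -2.1] grip 0.0236 29.833382964134216
lin cm (after twist) [26.66 -1.41 -0.69] twist 0.11
```

>>> move_arm:
  gripper: [0, 0, 0, 0, 0, 0, 0, 0]
  linear:
    - [4.5, -0.2, 0]
    - [4.5, -0.2, 0]
    - [4.5, -0.2, 0]
    - [4.5, -0.2, 0]
    - [4.5, -0.2, 0]
    - [2.6, -0.2, 3]
    - [1.6, -0.2, 3]
    - [0, 0, 2]
  twist: [0, 0, 0, 0, 0, 0, 0, 0]

```text
clock: 5.85
position: [0.5102, 0.2, 0.0916]
tool_rot: [-3.14, -0.001, 1.552]
force: [1.4, -0.7, -1.5]
grip_width: 0.0234
finger_force: 29.8
```

>>> move_arm:
  gripper: [0, 0]
  linear:
    - [0, 0, 1.2]
    - [0, 0, 0]
  twist: [0, 0]

```text
clock: 6.05
position: [0.5109, 0.1969, 0.0801]
tool_rot: [-3.14, 0.001, 1.549]
force: [0.2, 0.6, -0.6]
grip_width: 0.024
finger_force: 29.8
```

```bash
python3 -c "
from h import *
go([.5114,.1969,.0805],88.78)
d=grab('scene','s2');grab('top','t2')
crop('s2','a',340,170,500,310,5);crop('t2','b',90,170,230,250,5)
a=cv2.imread('pics/a.png');b=cv2.imread('pics/b.png')
c=cv2.resize(a,(640,560));cv2.imwrite('pics/a.png',c)
T=np.array([.5147,.3529,.088])
for P in (T,T-[0,.03,0]):print(proj(d,P))
"
```

```text
t 6.05 pos [0.5109 0.1969 0.0801] rpy [-1.7989e+02  7.0000e-02  8.8770e+01] F [ 0.2  0.6 -0.6] grip 0.024 29.804611802101135
lin cm (after twist) [ 0.01  0.05 -0.04] twist -0.01
[408.8427976  259.98797105]
[397.45279198 256.85794829]
```

View pics/a.png

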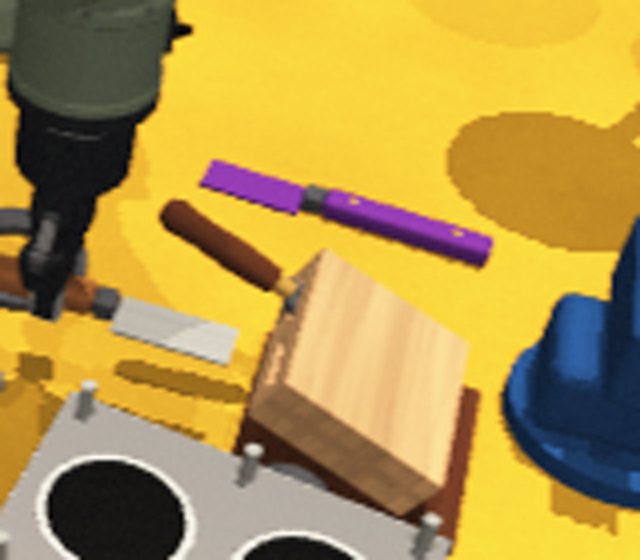

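The tip is at (398,257), where (397.5,257) was predicted, and it lines up with the slot. Advancing about 8 mm into the mouth.

>>> move_arm:
  gripper: [0, 0, 0, 0, 0, 0]
  linear:
    - [1, 0.04, 0]
    - [1, 0, 0]
    - [0.8, 0, 0]
    - [0.5, 0, 0]
    - [0.5, 0, 0]
    - [0, 0, 0]
  twist: [0, 0, 0, 0, 0, 0]

```text
clock: 6.75
position: [0.5125, 0.2359, 0.0811]
tool_rot: [-3.141, 0.0, 1.551]
force: [-1.0, 0.8, -3.4]
grip_width: 0.0236
finger_force: 29.6
```

>>> move_arm:
  gripper: [0, 0, 0, 0, 0]
  linear:
    - [0, 0, -0.6]
    - [0.05, 0, -0.6]
    - [0.08, 0, -0.6]
    - [0.12, 0, -0.6]
    - [0, 0, 0]
  twist: [0, 0, 0, 0, 0]
  squeeze: 25

```text
clock: 7.25
position: [0.5131, 0.238, 0.1063]
tool_rot: [3.141, -0.0, 1.55]
force: [-1.9, -0.8, -3.6]
grip_width: 0.0234
finger_force: 29.4
```

>>> move_arm:
  gripper: [0, 0, 0, 0, 0, 0]
  linear:
    - [0.15, 0, -0.6]
    - [0.18, 0, -0.6]
    - [0.2, 0, -0.6]
    - [0.25, 0, -0.6]
    - [0.1, 0, -0.2]
    - [0, 0, 0]
  twist: [0, 0, 0, 0, 0, 0]

```text
clock: 7.85
position: [0.513, 0.2469, 0.1316]
tool_rot: [3.141, -0.0, 1.551]
force: [0.1, 0.2, -1.6]
grip_width: 0.0234
finger_force: 29.3
```

```bash
python3 -c "
from h import *
go()
d=grab('scene','s3')
crop('s3','a3',340,170,500,290,5)
"
```

```text
t 7.85 pos [0.513  0.2469 0.1316] rpy [ 1.7998e+02 -1.0000e-02  8.8850e+01] F [ 0.1  0.2 -1.6] grip 0.0234 29.27854210138321
```

View pics/a3.png

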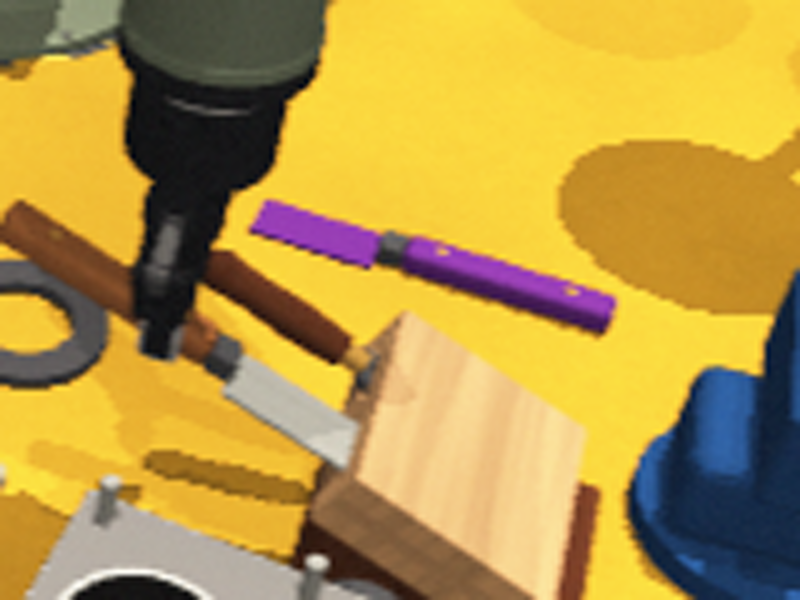

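The picture shows the scraper now parallel to the file, with its tip in the empty slot. Pushing along the slot.

>>> move_arm:
  gripper: [0, 0, 0, 0, 0]
  linear:
    - [0.9, 0, 0.42]
    - [0.9, 0, 0.42]
    - [0.9, 0, 0.42]
    - [0.9, 0, 0.42]
    - [0, 0, 0]
  twist: [0, 0, 0, 0, 0]

```text
clock: 8.4
position: [0.513, 0.2845, 0.1137]
tool_rot: [-3.141, -0.0, 1.553]
force: [-0.4, -0.4, -0.7]
grip_width: 0.0236
finger_force: 29.4
```

>>> move_arm:
  gripper: [0, 0, 0, 0, 0]
  linear:
    - [0.9, 0, 0.42]
    - [0.9, 0, 0.42]
    - [0.8, 0, 0.37]
    - [0.5, 0, 0.23]
    - [0, 0, 0]
  twist: [0, 0, 0, 0, 0]

```text
clock: 8.9
position: [0.514, 0.3144, 0.0997]
tool_rot: [-3.141, 0.0, 1.551]
force: [0.1, 0.2, -1.2]
grip_width: 0.0237
finger_force: 29.4
```

>>> move_arm:
  gripper: [0, 0, 0]
  linear:
    - [0.2, 0, 0.09]
    - [0.2, 0, 0.09]
    - [0, 0, 0]
  twist: [0, 0, 0]

```text
clock: 9.2
position: [0.5146, 0.3152, 0.0985]
tool_rot: [-3.141, 0.004, 1.549]
force: [-3.6, -13.1, 11.1]
grip_width: 0.0233
finger_force: 31.1
```

It is home, with a 13 N reaction. Releasing with a partial opening because of the file handle, then lifting.

>>> move_arm:
  gripper: [0.5, 0.5, 0.5, 0.5, 0.5, 0.5, 0.5, 0.5]
  linear:
    - [-0.1, 0, 0]
    - [0, 0, 0]
    - [0, 0, 0]
    - [0, 0, 0]
    - [0, 0, -2]
    - [0, 0, -3]
    - [0, 0, -4]
    - [0, 0, -4]
  twist: [0, 0, 0, 0, 0, 0, 0, 0]

```text
clock: 10.0
position: [0.514, 0.3167, 0.2296]
tool_rot: [-3.141, 0.0, 1.551]
force: [0.7, 0.1, -0.5]
grip_width: 0.0429
finger_force: 0.0
```

```bash
python3 -c "
from h import *
go()
d=grab('scene','s4');e=grab('top','t4')
a=cv2.resize(d['img'][180:300,340:480],None,fx=3,fy=3)
b=cv2.resize(e['img'][130:255,60:365],None,fx=2.6,fy=2.6)
im=np.zeros((a.shape[0]+b.shape[0],max(a.shape[1],b.shape[1]),3),np.uint8)
im[:a.shape[0],:a.shape[1]]=a; im[a.shape[0]:,:b.shape[1]]=b; print(im.shape)
im=im[:, :, ::-1]
cv2.imwrite('pics/c4.png',cv2.resize(im,None,fx=.85,fy=.85,interpolation=cv2.INTER_AREA))
"
```

```text
t 10.0 pos [0.514  0.3167 0.2296] rpy [-179.96    0.     88.87] F [ 0.7  0.1 -0.5] grip 0.0429 0.0
(685, 793, 3)
```

View pics/c4.png

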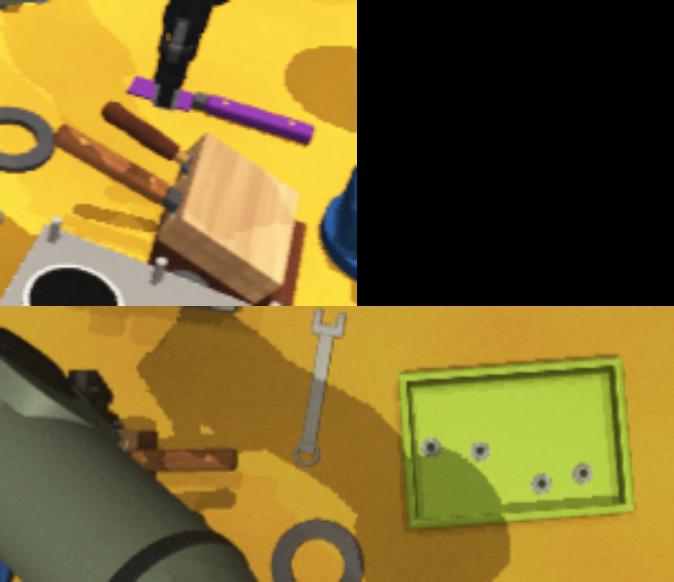

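The scraper is home in the slot, and the tray has stayed where it was. Since the tool stays vertical, I tip in two stages with the tray pivoting in the pads. Stage A grips the right rim near its near end and tips far. Stage B grips the near rim near its right end and tips left, towards the engine.

>>> move_arm:
  gripper: [0.5, 0.5, 0.5, 0.5, 0.5, 0.5, 0.5, 0.5]
  linear:
    - [0, 0, 0]
    - [0, 0, 0]
    - [0, 0, 0]
    - [0, 0, 0]
    - [0, 0, 0]
    - [0, 0, 0]
    - [0, 0, 0]
    - [0, 0, 0]
  twist: [8.5, 8.5, 8.5, 8.5, 8.5, 8.5, 8.5, 8.5]
  squeeze: 20

```text
clock: 10.9
position: [0.5142, 0.3168, 0.2281]
tool_rot: [-3.142, 0.0, 0.358]
force: [-0.1, -0.3, -0.3]
grip_width: 0.0428
finger_force: 0.0
```

>>> move_arm:
  gripper: [0.5, 0.5, 0.5]
  linear:
    - [0, 0, 0]
    - [0, 0, 0]
    - [0, 0, 0]
  twist: [8.5, 8.3, 0]

```text
clock: 11.2
position: [0.5142, 0.3169, 0.2281]
tool_rot: [3.141, 0.0, 0.068]
force: [-0.6, -0.6, 0.2]
grip_width: 0.0429
finger_force: 0.0
```

```bash
python3 -c "
from h import *
go([.4797,-.2179,.034],4.07)
"
```

```text
t 11.2 pos [0.5142 0.3169 0.2281] rpy [179.98   0.     3.91] F [-0.6 -0.6  0.2] grip 0.0429 0.0
lin cm (after twist) [-7.23 53.1  19.41] twist -0.16
```

>>> move_arm:
  gripper: [0.5, 0.5, 0.5, 0.5, 0.5, 0.5, 0.5, 0.5]
  linear:
    - [-0.6, 4.5, 0]
    - [-0.6, 4.5, 0]
    - [-0.6, 4.5, 0]
    - [-0.6, 4.5, 0]
    - [-0.6, 4.5, 0]
    - [-0.6, 4.5, 0]
    - [-0.6, 4.5, 0]
    - [-0.6, 4.5, 0]
  twist: [-0.16, 0, 0, 0, 0, 0, 0, 0]

```text
clock: 12.0
position: [0.4923, -0.0476, 0.2284]
tool_rot: [3.141, -0.0, 0.079]
force: [-0.0, 0.5, 0.4]
grip_width: 0.0424
finger_force: 0.0
```

>>> move_arm:
  gripper: [0.5, 0.5, 0.5, 0.5, 0.5, 0.5, 0.5]
  linear:
    - [-0.6, 4.5, 0]
    - [-0.6, 4.5, 0]
    - [-0.6, 4.5, 0]
    - [-0.6, 3.6, 3]
    - [0, 0, 4]
    - [0, 0, 4]
    - [0, 0, 0]
  twist: [0, 0, 0, 0, 0, 0, 0]

```text
clock: 12.7
position: [0.4789, -0.2172, 0.1144]
tool_rot: [-3.138, 0.006, 0.078]
force: [-0.8, -0.1, 0.9]
grip_width: 0.0429
finger_force: 0.0
```

```bash
python3 -c "
from h import *
go([.4797,-.2179,.034],4.07)
d=grab('wrist','w5')
T=np.array([.5367,-.0885,0]);R=Ro.from_euler('z',4.07,degrees=True)
print([proj(d,T+R.apply(p)).round(1) for p in [(-.09,-.13,.06),(.0,-.13,.06),(-.066,-.12,.06),(-.066,-.13,.06)]])
crop('w5','w5c',140,60,440,285,2.6)
"
```

```text
t 12.7 pos [ 0.4789 -0.2172  0.1144] rpy [-179.82    0.37    4.45] F [-0.8 -0.1  0.9] grip 0.0429 0.0
lin cm (after twist) [0.08 0.07 8.04] twist 0.38
[array([290.1, 263.3]), array([292.4, 119.7]), array([274.6, 228.6]), array([290.6, 228.8])]
```

View pics/w5c.png

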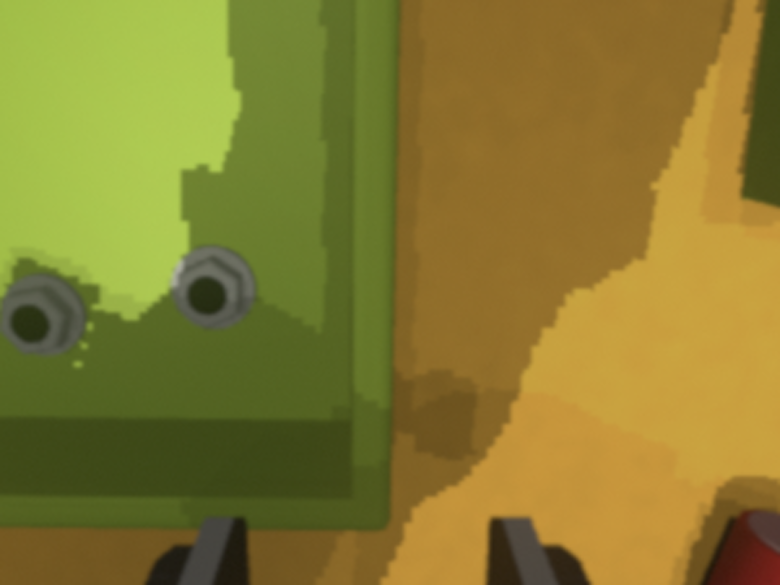

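The wrist view shows the tray's near right corner at pixel (289,263), where (290,263) was predicted. Descending and gripping the right rim.

>>> move_arm:
  gripper: [0.5, 0.5, 0.5, 0.5, 0, 0, 0, 0]
  linear:
    - [0.08, 0.07, 3]
    - [0, 0, 3]
    - [0, 0, 2]
    - [0, 0, 0]
    - [0, 0, 0]
    - [0, 0, 0]
    - [0, 0, 0]
    - [0, 0, 0]
  twist: [0.3, 0, 0, 0, 0, 0, 0, 0]
  squeeze: 20

```text
clock: 13.55
position: [0.4833, -0.2191, 0.0403]
tool_rot: [3.141, -0.003, 0.069]
force: [-2.4, 1.9, 13.2]
grip_width: 0.0095
finger_force: 22.7
```

>>> move_arm:
  gripper: [0, 0, 0, 0, 0, 0, 0]
  linear:
    - [0.1, 0, -0.6]
    - [0.25, 0, -0.6]
    - [0.3, 0, -0.6]
    - [0.35, 0, -0.6]
    - [0.35, 0, -0.6]
    - [0, 0, 0]
    - [0, 0, 0]
  twist: [0, 0, 0, 0, 0, 0, 0]
  squeeze: 20

```text
clock: 14.25
position: [0.4956, -0.2179, 0.0683]
tool_rot: [3.142, 0.0, 0.068]
force: [-0.2, 0.4, -4.0]
grip_width: 0.0095
finger_force: 37.5
```

```bash
cat > nuts.py <<'E'
from h import *
import sys
def look(tag):
    go(); d=grab('top',tag); im=d['img']; hsv=cv2.cvtColor(im,cv2.COLOR_RGB2HSV)
    g=cv2.inRange(hsv,(33,120,60),(48,255,255)); g[:,340+0:]=0
    n,l,st,c=cv2.connectedComponentsWithStats(cv2.morphologyEx(g,cv2.MORPH_CLOSE,np.ones((5,5))))
    k=1+np.argmax(st[1:,4]); hull=cv2.convexHull(np.argwhere(l==k)[:,::-1].astype(np.int32)); q=cv2.approxPolyDP(hull,5,True)[:,0]
    print('tray quad',q.tolist())
    m=np.zeros_like(g); cv2.fillConvexPoly(m,hull,255); m=cv2.erode(m,np.ones((5,5)))
    s=cv2.inRange(hsv,(0,0,50),(180,70,255))&m
    n,l,st,c=cv2.connectedComponentsWithStats(s)
    for i in range(1,n):
        if 8<st[i,4]: print('grey',c[i].round(1),st[i,2:5])
look(sys.argv[1])
E
python3 nuts.py n1
```

```text
t 14.25 pos [ 0.4956 -0.2179  0.0683] rpy [180.     0.     3.91] F [-0.2  0.4 -4. ] grip 0.0095 37.48881060630083
tray quad [[339, 147], [333, 218], [245, 223], [240, 157]]
grey [256.5 189.9] [ 8  9 50]
grey [278.5 191.2] [ 8  9 50]
grey [325.6 199.3] [ 9  7 29]
grey [306.5 205.6] [ 8  8 40]
grey [325.3 206.1] [ 3  5 11]
```

>>> move_arm:
  gripper: [0, 0, 0, 0, 0, 0, 0, 0]
  linear:
    - [0.35, 0, -0.5]
    - [0.4, 0, -0.5]
    - [0.4, 0, -0.5]
    - [0.45, 0, -0.5]
    - [0.5, 0, -0.5]
    - [0.5, 0, -0.4]
    - [0, 0, 0]
    - [0, 0, 0]
  twist: [0, 0, 0, 0, 0, 0, 0, 0]

```text
clock: 15.1
position: [0.5215, -0.216, 0.0972]
tool_rot: [-3.142, 0.0, 0.068]
force: [-0.7, -0.0, -4.4]
grip_width: 0.0092
finger_force: 36.9
```

```bash
python3 nuts.py n2
```

```text
t 15.1 pos [ 0.5215 -0.216   0.0972] rpy [-1.80e+02  1.00e-02  3.91e+00] F [-0.7 -0.  -4.4] grip 0.0092 36.934344777837396
tray quad [[339, 135], [334, 207], [244, 214], [239, 145]]
grey [255.5 179.1] [ 9  9 52]
grey [278.1 180.5] [ 9  9 51]
grey [326.3 190.9] [11 11 55]
grey [306.6 195. ] [ 9  9 51]
```

The nuts all shifted with the tray, so the grip is too stiff here and the tray lifted level instead of pivoting. I'll set it back down, grip the middle of the near rim, and get the nuts to the far wall with a gentle forward run and a sharp stop. After that I'll pivot it from the right end of the near rim.

>>> move_arm:
  gripper: [0, 0, 0, 0, 0, 0, 0, 0]
  linear:
    - [-0.6, 0, 0.8]
    - [-0.8, 0, 0.9]
    - [-0.8, 0, 0.9]
    - [-0.8, 0, 0.9]
    - [-0.8, 0, 0.9]
    - [0, 0, 0.7]
    - [0, 0, 0.4]
    - [0, 0, 0]
  twist: [0, 0, 0, 0, 0, 0, 0, 0]

```text
clock: 15.95
position: [0.4839, -0.2186, 0.0419]
tool_rot: [-3.141, 0.0, 0.068]
force: [-0.7, -1.0, -0.9]
grip_width: 0.0097
finger_force: 20.4
```

>>> move_arm:
  gripper: [0, 0.5, 0.5, 0.5, 0.5, 0.5, 0.5, 0.5]
  linear:
    - [0, 0, 0]
    - [0, 0, 0]
    - [0, 0, 0]
    - [0, 0, 0]
    - [0, 0, -2]
    - [0, 0, -4]
    - [0, 0, -4]
    - [0, 0, 0]
  twist: [0, 0, 0, 0, 0, 0, 0, 0]

```text
clock: 16.75
position: [0.4858, -0.2195, 0.147]
tool_rot: [3.139, -0.006, 0.068]
force: [0.1, 0.7, -0.6]
grip_width: 0.0426
finger_force: 0.0
```

```bash
cat > tray.py <<'E'
from h import *
from scipy.optimize import minimize
import sys
C=np.array([[x*a,y*b,z] for a,b,z in((.09,.13,.06),(.09,.13,.046),(.084,.124,0)) for x in(-1,1) for y in(-1,1)])
def masks(d,x):
    hsv=cv2.cvtColor(cv2.resize(d['img'],None,fx=2,fy=2,interpolation=cv2.INTER_LINEAR),cv2.COLOR_RGB2HSV)
    return cv2.inRange(hsv,(31,110,40),(50,255,255))>0, cv2.inRange(hsv,(12,110,40),(29,255,255))>0
def P(d,Q): return np.array([proj(d,q) for q in Q])
def pose(x): return Ro.from_euler('ZYX',x[3:])
def fit(x0,ds):
    M=[masks(d,x0) for d in ds]; R0=[]
    for d,(g,b) in zip(ds,M):
        roi=np.zeros(g.shape,np.uint8); h=cv2.convexHull(P(d,pose(x0).apply(C)+x0[:3]).astype(np.float32)*2).astype(np.int32)
        cv2.fillConvexPoly(roi,h,1); R0.append(cv2.dilate(roi,np.ones((45,45)))>0)
    def cost(s):
        x=x0+s*np.array([.02,.02,.02,.1,.2,.2]); e=0
        for d,(g,b),r in zip(ds,M,R0):
            m=np.zeros(g.shape,np.uint8)
            h=cv2.convexHull(P(d,pose(x).apply(C)+x[:3]).astype(np.float32)*2)
            cv2.fillConvexPoly(m,np.round(h*16+8).astype(np.int32),1,shift=4); m=m>0
            e+=(m&b).sum()+(g&~m&r).sum()
        return e
    best=None
    for st in (np.zeros(6),None):
        st=best.x if st is None else st
        best=minimize(cost,st,method='Nelder-Mead',options=dict(initial_simplex=np.vstack([st]+[st+.7*v for v in np.eye(6)]),maxiter=500))
    x=x0+best.x*np.array([.02,.02,.02,.1,.2,.2]); return x,best.fun
def nuts(d,x):
    hsv=cv2.cvtColor(d['img'],cv2.COLOR_RGB2HSV); R=pose(x)
    F=np.array([[a*.08,b*.12,.06] for a,b in((1,1),(1,-1),(-1,-1),(-1,1))])
    m=np.zeros(hsv.shape[:2],np.uint8); cv2.fillConvexPoly(m,P(d,R.apply(F)+x[:3]).round().astype(np.int32),255)
    s=cv2.inRange(hsv,(0,0,45),(180,95,255))&m
    n,l,st,c=cv2.connectedComponentsWithStats(s)
    for i in range(1,n):
        if st[i,4]>12:
            nz=R.apply([0,0,1]); p0=x[:3]+R.apply([0,0,.014]); r=ray(d,*c[i]); e=np.array(d['eye'])
            q=R.inv().apply(e+r*((p0-e)@nz)/(r@nz)-x[:3]); print(' grey at tray mm',(q*1000).round(0)[:2],'wh,area',st[i,2:5],'dist corner',round(1000*np.hypot(*(q[:2]-[.08,.12]))))
if __name__=='__main__':
    tag=sys.argv[1]; x0=np.array([float(v) for v in sys.argv[2:8]]) if len(sys.argv)>2 else np.array([.5367,-.0885,0,.071,0,0])
    go(); t=grab('top','T'+tag); s=grab('scene','S'+tag)
    x,f=fit(x0,[t,s]); print('tray',x[:3].round(4),'yaw pitch roll deg',np.degrees(x[3:]).round(1),'cost',f,'tilt',np.degrees(np.arccos(pose(x).as_matrix()[2,2])).round(1))
    print('top');nuts(t,x);print('scene');nuts(s,x)
E
time python3 tray.py 1
```

```text
t 16.75 pos [ 0.4858 -0.2195  0.147 ] rpy [179.84  -0.37   3.89] F [ 0.1  0.7 -0.6] grip 0.0426 0.0
tray [ 0.5368 -0.09   -0.0012] yaw pitch roll deg [ 4.1 -1.2  1. ] cost 1181.0 tilt 1.6
top
 grey at tray mm [ 5. 99.] wh,area [ 9  9 60] dist corner 77
 grey at tray mm [-3. 42.] wh,area [ 9  9 58] dist corner 114
 grey at tray mm [-46. -90.] wh,area [ 19  14 119] dist corner 244
 grey at tray mm [-47. -27.] wh,area [ 9  9 59] dist corner 195
scene
 grey at tray mm [-35. -75.] wh,area [ 7  7 31] dist corner 227
 grey at tray mm [-43. -24.] wh,area [ 7  6 33] dist corner 189
 grey at tray mm [ 5. 45.] wh,area [ 8  7 37] dist corner 106
 grey at tray mm [13. 99.] wh,area [ 6  7 28] dist corner 70
real	0m5.915s
user	0m3.151s
sys	0m0.289s
```

>>> move_arm:
  gripper: [0.5, 0.5, 0.5, 0.5, 0.5, 0.5, 0.5, 0.5]
  linear:
    - [0, 0, -2]
    - [0, 0, -2]
    - [0, 0, 0]
    - [0, 0, 0]
    - [0, 0, 0]
    - [0, 0, 0]
    - [0, 0, 0]
    - [0, 0, 0]
  twist: [-8.5, -8.5, -8.5, -8.5, -8.5, -8.5, -8.5, -8.5]

```text
clock: 17.65
position: [0.4832, -0.2184, 0.1811]
tool_rot: [-3.14, -0.001, 1.261]
force: [-1.3, -0.1, 0.9]
grip_width: 0.0429
finger_force: 0.0
```

>>> move_arm:
  gripper: [0.5, 0.5, 0.5, 0.5]
  linear:
    - [0, 0, 0]
    - [0, 0, 0]
    - [0, 0, 0]
    - [0, 0, 0]
  twist: [-8.5, -8.5, -5.1, 0]

```text
clock: 18.05
position: [0.4832, -0.2185, 0.1812]
tool_rot: [-3.14, -0.001, 1.642]
force: [0.2, -0.1, 0.4]
grip_width: 0.0425
finger_force: 0.0
```

```bash
python3 -c "
from h import *
go([.4519,-.0955,.036],94.07)
"
```

```text
t 18.05 pos [ 0.4832 -0.2185  0.1812] rpy [-1.7992e+02 -8.0000e-02  9.4090e+01] F [ 0.2 -0.1  0.4] grip 0.0425 0.0
lin cm (after twist) [12.49 -2.25 14.52] twist 0.02
```

>>> move_arm:
  gripper: [0.5, 0.5, 0.5, 0.5, 0.5, 0.5, 0.5, 0.5]
  linear:
    - [4.2, -0.75, 0]
    - [4.2, -0.75, 0]
    - [4.1, -0.75, 0]
    - [0, 0, 4]
    - [0, 0, 4]
    - [0, 0, 4]
    - [0, 0, 2.5]
    - [0, 0, 0]
  twist: [0, 0, 0, 0, 0, 0, 0, 0]
  squeeze: 60

```text
clock: 18.85
position: [0.4505, -0.0949, 0.0344]
tool_rot: [-3.136, -0.001, 1.639]
force: [0.2, 0.5, -0.1]
grip_width: 0.0427
finger_force: 0.0
```

>>> move_arm:
  gripper: [0, 0, 0, 0, 0, 0]
  linear:
    - [0, 0, 0]
    - [0, 0, 0]
    - [0, 0, 0]
    - [0, 0, 0]
    - [0, 0, 0]
    - [0, 0, 0]
  twist: [0, 0, 0, 0, 0, 0]

```text
clock: 19.45
position: [0.4533, -0.0957, 0.0387]
tool_rot: [3.139, 0.001, 1.64]
force: [-1.8, 1.2, 6.1]
grip_width: 0.0087
finger_force: 59.1
```

>>> move_arm:
  gripper: [0, 0, 0, 0, 0, 0, 0]
  linear:
    - [0, 0, -0.8]
    - [0, -0.3, -0.8]
    - [0, -0.6, -0.8]
    - [0, -0.9, -0.8]
    - [0, -0.8, -0.8]
    - [0, -0.4, 0]
    - [0, 0, 0]
  twist: [0, 0, 0, 0, 0, 0, 0]

```text
clock: 20.15
position: [0.422, -0.0979, 0.0775]
tool_rot: [3.142, 0.0, 1.64]
force: [-0.4, -0.4, -3.7]
grip_width: 0.0085
finger_force: 58.5
```

>>> move_arm:
  gripper: [0, 0, 0, 0, 0, 0]
  linear:
    - [0, 1.5, 0]
    - [0, 3, 0]
    - [0, 4.6, 0]
    - [0, 0, 0]
    - [0, 0, 0]
    - [0, 0, 0]
  twist: [0, 0, 0, 0, 0, 0]

```text
clock: 20.75
position: [0.5124, -0.0913, 0.0768]
tool_rot: [-3.14, -0.0, 1.641]
force: [0.2, 0.8, -4.5]
grip_width: 0.0088
finger_force: 59.4
```

```bash
python3 tray.py 2 .598 -.085 .035 .071 0.05 0
```

```text
t 20.75 pos [ 0.5124 -0.0913  0.0768] rpy [-1.7991e+02 -1.0000e-02  9.4010e+01] F [ 0.2  0.8 -4.5] grip 0.0088 59.44041587412357
tray [ 0.5959 -0.0845  0.0353] yaw pitch roll deg [ 3.7 -1.3  0.3] cost 1834.0 tilt 1.3
top
 grey at tray mm [ 37. 100.] wh,area [ 9 10 61] dist corner 47
 grey at tray mm [-32. -31.] wh,area [  74   48 2376] dist corner 187
 grey at tray mm [29. 43.] wh,area [ 9  9 61] dist corner 92
scene
 grey at tray mm [-120.  -11.] wh,area [ 3  7 17] dist corner 239
 grey at tray mm [  1. -74.] wh,area [ 8  7 38] dist corner 209
 grey at tray mm [ -8. -25.] wh,area [ 8  7 41] dist corner 169
 grey at tray mm [32. 45.] wh,area [ 7  6 27] dist corner 89
```

Each run moves the nuts about 34 mm towards the far wall. Repeating.

>>> move_arm:
  gripper: [0, 0, 0, 0, 0, 0, 0, 0]
  linear:
    - [0, -0.5, 0]
    - [0, -1.1, 0]
    - [0, -1.7, 0]
    - [0, -2, 0]
    - [0, -1.9, 0]
    - [0, -1.3, 0]
    - [0, -0.7, 0]
    - [0, 0, 0]
  twist: [0, 0, 0, 0, 0, 0, 0, 0]

```text
clock: 21.65
position: [0.4206, -0.098, 0.0775]
tool_rot: [-3.141, 0.0, 1.64]
force: [1.3, 0.1, -3.4]
grip_width: 0.0083
finger_force: 59.5
```

>>> move_arm:
  gripper: [0, 0, 0, 0, 0, 0]
  linear:
    - [0, 1.6, 0]
    - [0, 3.2, 0]
    - [0, 4.9, 0]
    - [0, 0, 0]
    - [0, 0, 0]
    - [0, 0, 0]
  twist: [0, 0, 0, 0, 0, 0]

```text
clock: 22.25
position: [0.5178, -0.0909, 0.077]
tool_rot: [-3.141, -0.0, 1.641]
force: [0.3, -1.3, -3.9]
grip_width: 0.0088
finger_force: 59.9
```

>>> move_arm:
  gripper: [0, 0, 0, 0, 0, 0, 0, 0]
  linear:
    - [0, -0.5, 0]
    - [0, -1.2, 0]
    - [0, -1.8, 0]
    - [0, -2.2, 0]
    - [0, -2, 0]
    - [0, -1.3, 0]
    - [0, -0.7, 0]
    - [0, 0, 0]
  twist: [0, 0, 0, 0, 0, 0, 0, 0]

```text
clock: 23.05
position: [0.4205, -0.098, 0.0775]
tool_rot: [-3.141, 0.0, 1.64]
force: [1.0, -0.8, -4.6]
grip_width: 0.0086
finger_force: 59.9
```

>>> move_arm:
  gripper: [0, 0, 0, 0, 0, 0]
  linear:
    - [0, 1.6, 0]
    - [0, 3.2, 0]
    - [0, 4.9, 0]
    - [0, 0, 0]
    - [0, 0, 0]
    - [0, 0, 0]
  twist: [0, 0, 0, 0, 0, 0]

```text
clock: 23.65
position: [0.5177, -0.0909, 0.077]
tool_rot: [-3.141, -0.0, 1.641]
force: [0.0, -0.3, -4.6]
grip_width: 0.0082
finger_force: 60.2
```

```bash
python3 tray.py 3 .598 -.085 .035 .071 0.0 0
```

```text
t 23.65 pos [ 0.5177 -0.0909  0.077 ] rpy [-179.95   -0.     94.01] F [ 0.  -0.3 -4.6] grip 0.0082 60.19275899045169
tray [ 0.601  -0.0841  0.0355] yaw pitch roll deg [ 3.5 -1.   0.6] cost 1913.0 tilt 1.2
top
 grey at tray mm [ 67. -73.] wh,area [ 9  9 60] dist corner 193
 grey at tray mm [ 64. -23.] wh,area [ 9  9 64] dist corner 144
 grey at tray mm [ 65. 102.] wh,area [ 9 10 64] dist corner 23
 grey at tray mm [65. 45.] wh,area [ 9  9 62] dist corner 76
 grey at tray mm [-31. -31.] wh,area [  74   49 2419] dist corner 187
scene
 grey at tray mm [-118.  -11.] wh,area [ 3  6 13] dist corner 238
```

All four nuts are now along the far wall (tray x about +65). Setting the tray back in its place.

>>> move_arm:
  gripper: [0, 0, 0, 0, 0, 0, 0, 0]
  linear:
    - [0, -0.5, 0]
    - [0, -1.2, 0.2]
    - [0, -1.6, 0.6]
    - [0, -1.6, 0.8]
    - [0, -1, 0.8]
    - [0, -0.5, 0.8]
    - [0, 0, 0.5]
    - [0, 0, 0]
  twist: [0, 0, 0, 0, 0, 0, 0, 0]

```text
clock: 24.55
position: [0.4547, -0.0953, 0.0399]
tool_rot: [-3.141, -0.0, 1.641]
force: [-0.7, -0.2, -2.3]
grip_width: 0.0084
finger_force: 60.5
```

>>> move_arm:
  gripper: [0.4, 0.4, 0.4, 0.4, 0.4, 0.4, 0.4, 0.4]
  linear:
    - [0, 0, 0]
    - [0, 0, 0]
    - [0, 0, 0]
    - [0, 0, -2]
    - [0, 0, -3]
    - [0, 0, -3]
    - [-2, 0, 0]
    - [0, 0, 0]
  twist: [0, 0, 0, 0, 0, 0, 0, 0]
  squeeze: 20

```text
clock: 25.35
position: [0.4565, -0.1175, 0.1213]
tool_rot: [3.14, 0.001, 1.638]
force: [0.3, 0.8, 0.9]
grip_width: 0.0345
finger_force: 0.0
```

```bash
python3 tray.py 4; python3 -c "
from h import *
t=np.array([.5367,-.0895,0])+Ro.from_euler('z',3.9,degrees=True).apply([-.085,-.106,.036]);print(t);go(t,93.9)"
```

```text
t 25.35 pos [ 0.4565 -0.1175  0.1213] rpy [1.7989e+02 8.0000e-02 9.3870e+01] F [0.3 0.8 0.9] grip 0.0345 0.0
tray [ 0.5391 -0.0891 -0.0008] yaw pitch roll deg [ 3.8 -2.2  0.8] cost 1207.0 tilt 2.4
top
 grey at tray mm [ 67. -73.] wh,area [ 8  9 53] dist corner 193
 grey at tray mm [66. 45.] wh,area [ 9 10 59] dist corner 76
 grey at tray mm [ 64. -23.] wh,area [ 8  8 56] dist corner 143
 grey at tray mm [ 66. 102.] wh,area [ 9  9 59] dist corner 23
 grey at tray mm [-40. -57.] wh,area [  60   41 1814] dist corner 214
scene
[ 0.45910646 -0.20103583  0.036     ]
t 25.45 pos [ 0.4559 -0.1156  0.1204] rpy [179.98   0.    93.95] F [0.3 0.5 0.6] grip 0.034 0.0
lin cm (after twist) [-8.55 -0.27  8.44] twist 0.05
```

>>> move_arm:
  gripper: [0.4, 0.4, 0.4, 0.4, 0.4, 0.4]
  linear:
    - [-4.3, -0.05, 0]
    - [-4.25, -0.05, 0]
    - [0, 0, 3]
    - [0, 0, 3]
    - [0, 0, 1.8]
    - [0, 0, 0]
  twist: [0, 0, 0, 0, 0, 0]

```text
clock: 26.05
position: [0.4597, -0.1994, 0.0401]
tool_rot: [-3.138, -0.002, 1.642]
force: [0.5, -0.1, 0.5]
grip_width: 0.034
finger_force: 0.0
```

>>> move_arm:
  gripper: [0, 0, 0, 0, 0, 0]
  linear:
    - [0, 0, 0]
    - [0, 0, 0]
    - [0, 0, 0]
    - [0, 0, 0]
    - [0, 0, 0]
    - [0, 0, 0]
  twist: [0, 0, 0, 0, 0, 0]
  squeeze: 20

```text
clock: 26.65
position: [0.4614, -0.2007, 0.0432]
tool_rot: [3.14, 0.001, 1.641]
force: [0.2, 3.3, 9.0]
grip_width: 0.0094
finger_force: 23.8
```

>>> move_arm:
  gripper: [0, 0, 0, 0, 0, 0, 0]
  linear:
    - [0.1, 0, -0.7]
    - [0.25, 0, -0.8]
    - [0.25, 0, -0.8]
    - [0.3, 0, -0.8]
    - [0.3, 0, -0.8]
    - [0.2, 0, -0.4]
    - [0, 0, 0]
  twist: [0, 0, 0, 0, 0, 0, 0]

```text
clock: 27.35
position: [0.4601, -0.1866, 0.0859]
tool_rot: [3.141, 0.0, 1.641]
force: [1.1, 0.6, -3.1]
grip_width: 0.0093
finger_force: 25.6
```

```bash
python3 tray.py 5 .5387 -.080 .025 .069 0 -0.1
```

```text
t 27.35 pos [ 0.4601 -0.1866  0.0859] rpy [1.7996e+02 2.0000e-02 9.4020e+01] F [ 1.1  0.6 -3.1] grip 0.0093 25.605490762973204
tray [ 0.5372 -0.0876  0.0226] yaw pitch roll deg [ 3.8 -0.6 -9.3] cost 1141.0 tilt 9.3
top
 grey at tray mm [ 66. -75.] wh,area [ 9 10 59] dist corner 195
 grey at tray mm [ 64. -24.] wh,area [ 9  9 60] dist corner 145
 grey at tray mm [65. 43.] wh,area [ 9  9 55] dist corner 78
 grey at tray mm [ 65. 100.] wh,area [ 9  9 53] dist corner 25
 grey at tray mm [ -42. -102.] wh,area [ 18  32 409] dist corner 253
scene
```

It pivots in the pads (9° as planned). Continuing the arc to about 28°.

>>> move_arm:
  gripper: [0, 0, 0, 0, 0, 0]
  linear:
    - [0.3, 0, -0.6]
    - [0.35, 0, -0.6]
    - [0.4, 0, -0.6]
    - [0.4, 0, -0.6]
    - [0.4, 0, -0.6]
    - [0.2, 0, -0.2]
  twist: [0, 0, 0, 0, 0, 0]

```text
clock: 28.05
position: [0.4587, -0.1659, 0.1181]
tool_rot: [3.141, 0.0, 1.641]
force: [-0.2, -1.3, -2.9]
grip_width: 0.0096
finger_force: 27.4
```

>>> move_arm:
  gripper: [0, 0, 0, 0, 0, 0, 0]
  linear:
    - [0.4, 0, -0.5]
    - [0.4, 0, -0.5]
    - [0.4, 0, -0.5]
    - [0.4, 0, -0.5]
    - [0.4, 0, -0.4]
    - [0, 0, 0]
    - [0, 0, 0]
  twist: [0, 0, 0, 0, 0, 0, 0]

```text
clock: 28.75
position: [0.457, -0.1463, 0.1413]
tool_rot: [-3.142, 0.0, 1.641]
force: [-0.4, 0.5, -3.4]
grip_width: 0.0091
finger_force: 29.1
```

```bash
python3 tray.py 6 .5387 -.060 .055 .069 0 -0.45
```

```text
t 28.75 pos [ 0.457  -0.1463  0.1413] rpy [-180.      0.     94.02] F [-0.4  0.5 -3.4] grip 0.0091 29.11265549249947
tray [ 0.5337 -0.0711  0.054 ] yaw pitch roll deg [  4.    0.3 -24.8] cost 1207.0 tilt 24.8
top
 grey at tray mm [ 66. -39.] wh,area [ 9  9 59] dist corner 160
 grey at tray mm [66. 21.] wh,area [ 9  9 58] dist corner 100
 grey at tray mm [66. 91.] wh,area [ 17  10 109] dist corner 33
 grey at tray mm [-41. -79.] wh,area [ 24  34 647] dist corner 233
scene
```

>>> move_arm:
  gripper: [0, 0, 0, 0, 0, 0, 0, 0]
  linear:
    - [0.4, 0, -0.45]
    - [0.4, 0, -0.45]
    - [0.4, 0, -0.4]
    - [0.4, 0, -0.4]
    - [0, 0, 0]
    - [0, 0, 0]
    - [0, 0, 0]
    - [0, 0, 0]
  twist: [0, 0, 0, 0, 0, 0, 0, 0]

```text
clock: 29.65
position: [0.4559, -0.1305, 0.1582]
tool_rot: [-3.141, -0.0, 1.64]
force: [-0.5, 0.6, -2.9]
grip_width: 0.0092
finger_force: 27.4
```

```bash
python3 tray.py 7 .5337 -.060 .065 .069 0 -0.53
```

```text
t 29.65 pos [ 0.4559 -0.1305  0.1582] rpy [-1.7999e+02 -1.0000e-02  9.3990e+01] F [-0.5  0.6 -2.9] grip 0.0092 27.39254164718659
tray [ 0.5334 -0.0659  0.0653] yaw pitch roll deg [  4.4   0.1 -30.6] cost 1146.0 tilt 30.6
top
 grey at tray mm [66. 65.] wh,area [ 33  13 220] dist corner 57
 grey at tray mm [-40. -68.] wh,area [ 27  34 746] dist corner 223
scene
```

>>> move_arm:
  gripper: [0, 0, 0, 0, 0, 0, 0, 0]
  linear:
    - [0, 0, 0]
    - [0, 0, 0]
    - [0, 0, 0]
    - [0, 0, 0]
    - [0, 0, 0]
    - [0, 0, 0]
    - [0, 0, 0]
    - [0, 0, 0]
  twist: [0, 0, 0, 0, 0, 0, 0, 0]

```text
clock: 30.55
position: [0.4559, -0.1304, 0.1583]
tool_rot: [-3.142, -0.0, 1.641]
force: [0.9, -0.6, -3.6]
grip_width: 0.0097
finger_force: 27.5
```

Run:
```python
from tray import *
go(); d=grab('top','T8'); x,f=fit(np.array([.5334,-.0659,.0653,.075,0,-.53]),[d,grab('scene','S8')]); print(x.round(3),f); nuts(d,x)
hsv=cv2.cvtColor(d['img'],cv2.COLOR_RGB2HSV);R=pose(x)
m=np.zeros(hsv.shape[:2],np.uint8); cv2.fillConvexPoly(m,P(d,R.apply([[.08,.12,.02],[.08,-.12,.02],[.04,-.12,.02],[.04,.12,.02]])+x[:3]).round().astype(np.int32),255)
s=cv2.inRange(hsv,(0,0,45),(180,95,255))&m; v,u=np.where(s>0)
nz=R.apply([0,0,1]);p0=x[:3]+R.apply([0,0,.01]);e=np.array(d['eye'])
ys=[R.inv().apply(e+ray(d,a,b)*((p0-e)@nz)/(ray(d,a,b)@nz)-x[:3])[1]*1000 for a,b in zip(u,v)]
print('extent y',min(ys),max(ys)); print(np.histogram(ys,bins=np.arange(-120,130,8)))
```

```text
t 30.55 pos [ 0.4559 -0.1304  0.1583] rpy [-180.   -0.   94.] F [ 0.9 -0.6 -3.6] grip 0.0097 27.460851997143436
[ 0.533 -0.066  0.065  0.073  0.002 -0.535] 1149.0
 grey at tray mm [66. 66.] wh,area [ 33  13 216] dist corner 56
 grey at tray mm [-40. -68.] wh,area [ 27  34 753] dist corner 223
extent y 21.192214794567985 119.20606476767686
(array([ 0,  0,  0,  0,  0,  0,  0,  0,  0,  0,  0,  0,  0,  0,  0,  0,  0,
        4, 22, 22, 11, 20, 22, 11, 22, 19, 12, 23, 18, 10,  0]), array([-120, -112, -104,  -96,  -88,  -80,  -72,  -64,  -56,  -48,  -40,
        -32,  -24,  -16,   -8,    0,    8,   16,   24,   32,   40,   48,
         56,   64,   72,   80,   88,   96,  104,  112,  120,  128]))
```

All four nuts are packed along the far wall into the left corner. The farthest centre is about 86 mm from the corner, nothing is moving, and the tilt is about 30.6°. Handing in.

```bash
python3 -c "
from h import *
print(bot.job_done())"
```

```text
the job is handed in; nothing more can be done
None
```

The job is handed in, but the hand-in gave no verdict: the scraper is home in the empty slot and let go, and the tray is held by its near rim, tipped about 31°, with all four nuts still in the far left corner by the engine, the farthest about 86 mm from it.

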